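Lay out a run of watch cases by size

ROBOT

A 6-joint arm with a two-finger parallel gripper is mounted at the origin on the work surface. World frame = base frame: x ahead of the robot, y to its left, z up, the work surface at z = 0. Lengths are in mm, angles in rad, forces in N, time in s.
With the tool pointing down it reaches from about 350 to 875 mm from the base axis. Payload 4.2 kg.
Tool frame: the origin (TCP) lies at the very end of the fingers, on their centre line; the grasp point (between the pads) lies 19 mm behind it; z points along the fingers, y is the line along which they close (so a half turn about z gives the same grasp; the last joint's range is limited). The gripper opens to 85 mm and grips with 20 to 120 N. Pads are 22 mm wide; open, the fingers measure 114 mm over their backs; the gripper's body (76 mm by 85 mm) begins 54 mm behind the grasp point. The pads swing forward as they close: fully open they stand 13 mm farther back than shut.
Start: joints at [1.399, 0.385, 0.008, 0, -1.194, -0.259], TCP at [260.965, 567.888, 231.312] pointing down, gripper open.
Joint ranges: [-3.14, 3.14], [-1.21, 2.06], [-1.07, 1.41], [-3.16, 2.05], [-2.99, -0.16], [-3.1, 3.1]. Speed limits (rad/s): [2.79, 2.79, 3.14, 3.14, 3.14, 3.14].

INTERFACE

Orientations are given as a unit quaternion [x, y, z, w].
In Python, from bench import arm, viewer gives the robot as it stands. The module is installed in compiled form; this text tells all that it offers.
- The arm moves only by the shell command python3 -m jog 'ROWS' [OPENING]. ROWS is a JSON object whose key "steps" holds a list of rows, 1 to 10 of them, each of 6 numbers: dx, dy, dz in mm, then a rotation vector rx, ry, rz in rad; each row is the pose to reach, as a shift and turn from the pose commanded when the command began, along the tool's axes at that moment; what a row does not reach only later rows make up. A row lasts 1/10 s, in which the tool goes at most 50 mm and 0.15 rad, less where a joint would pass 70% of its speed; a pose out of reach is approached as far as the arm can. OPENING is the finger opening in mm, set as the command begins (- or left out keeps the last). The fingers move at their own pace and stop on an object; the grip force is fixed at half the most. Time passes only in rows, so rows that do not move let the fingers close. It prints the time, the measured TCP pose, the force, the opening and the grip force at its end. Input that does not fit is refused with a message, and nothing moves.
- arm.read_state(): the state, without advancing time (a new reading comes with each control period).
- viewer.get_image(name): name is "side" or "top" or "wrist"; returns (picture, depth): 480x640x3 uint8, blue, green, red; 480x640 float32, mm along the optical axis (not along the pixel's ray), 0 where there is no reading.
- viewer.get_calibration(name): a dict with "K" (3x3 intrinsics, pixels), "D" ([k1, k2, p1, p2, k3] as OpenCV has them; the pictures are not rectified), "rvec" (rotation vector, rad) and "tvec" (3), from world to camera coordinates, as OpenCV has them. Camera axes: x right, y down, z forward; pixel columns grow to the right and rows downward; lengths in mm; the calibration is good to about 2 mm. A picture is of the moment at which its call begins: read the wrist's pose just before it. get_calibration takes no time and is no camera call; for the wrist camera it gives the pose at the moment of the call.
- arm.job_done(): hands the job in; it is judged then, once.
The state is a dict: "clock": time; "joints": joint angles; "joint_vel": joint speeds; "joint_efforts": joint torques, N m; "position": TCP position; "ee_rot": TCP orientation; "contact_force": force on the tool from outside, world axes, zero at the start; "wrist_torque": the same for the moment, N m; "gripper_width": finger opening in mm; "grasp_force": force on a finger pad.
Only numpy, scipy, OpenCV 4.12 (cv2) and the standard library are available. Lean on these libraries where they do the work, as an engineer would, in place of code of your own. Each camera call takes 0.05 s, during which the arm holds its last target. There are 200 camera calls.

TASK

Lay the four loose watch cases out by size in the empty near row of the green tray, one in the middle of each cell, lying flat with the dial up: the largest in the end cell beside the batch card, then each next smaller one along the row to the smallest at the other end. Set each case down in its cell with the gripper; do not drop it in from above.

Things in the scene. Friction and masses are not known exactly. Their poses are not given: they have to be found in the camera images.
- case_48: the largest of four loose rose-gold watch cases: disc 48 mm in diameter, 14 mm thick, about 90 g, dark brown dial up. Origin: centre of underside; z up out of the dial. Flank upright to 11.5 mm above the underside, bevelled above. Short lugs stick out along +x and -x (about 56 mm over the lugs); the flanks at +y and -y are bare: grip across y. Starts flat on the table.
- case_40: the second largest of four loose rose-gold watch cases: disc 40 mm in diameter, 13 mm thick, about 65 g, dark brown dial up. Origin: centre of underside; z up out of the dial. Flank upright to 10.5 mm above the underside, bevelled above. Short lugs stick out along +x and -x (about 47 mm over the lugs); the flanks at +y and -y are bare: grip across y. Starts flat on the table.
- case_32: the second smallest of four loose rose-gold watch cases: disc 32 mm in diameter, 12 mm thick, about 45 g, dark brown dial up. Origin: centre of underside; z up out of the dial. Flank upright to 9.5 mm above the underside, bevelled above. Short lugs stick out along +x and -x (about 38 mm over the lugs); the flanks at +y and -y are bare: grip across y. Starts flat on the table.
- case_24: the smallest of four loose rose-gold watch cases: disc 24 mm in diameter, 11 mm thick, about 30 g, dark brown dial up. Origin: centre of underside; z up out of the dial. Flank upright to 8.5 mm above the underside, bevelled above. Short lugs stick out along +x and -x (about 28 mm over the lugs); the flanks at +y and -y are bare: grip across y. Starts flat on the table.
- cell_a: cell at the left (+y) end of the green tray's empty near row (robot's side). Origin: centre of the cell's floor, 4 mm above the table; z up, y along the row to the left. 69 x 69 mm inside, 72 mm from cell to cell along y; parted by white ribs 3 mm above the floor.
- cell_b: second cell from the left (+y) of the green tray's empty near row (robot's side). Origin: centre of the cell's floor, 4 mm above the table; z up, y along the row to the left. 69 x 69 mm inside, like all four. The tray is fixed, white inside with a green rim 14 mm above the table; the rim's inner face is 50 mm from the middle of the nearest cell.
- cell_c: third cell from the left (+y) of the green tray's empty near row (robot's side). Origin: centre of the cell's floor, 4 mm above the table; z up, y along the row to the left. 69 x 69 mm inside, like all four. The tray's far row is already full: four identical grey round movement holders, 30 mm across, 9.5 mm tall.
- cell_d: cell at the right (-y) end of the green tray's empty near row (robot's side). Origin: centre of the cell's floor, 4 mm above the table; z up, y along the row to the left. 69 x 69 mm inside, 72 mm from cell to cell along y; parted by white ribs 3 mm above the floor.
- card: batch card: blank white card 48 mm square on a sloping black desk holder (foot 50 x 56 mm, 37 mm tall at its far edge), fixed on the table beside the left or the right end of the tray, in line with the near row, 91 mm from the middle of the end cell. A clear jar with a white cap (44 mm tall) stands at the other end. Origin: centre of the underside of the foot, on the table.

How it is judged:
By the outcome, as a careful person would: the job done as asked, in the order asked, and still so for the second after the job is handed in, with the robot touching nothing.
It also fails if it takes over 106 s, if anything falls off the work surface, if the arm or the gripper's body presses on something with over 40 N, if the wrist force passes 120 N, or if a joint passes its speed limit or range.

## Working session

There is one attempt and no reset: what is moved stays moved. The work goes in short steps, Python scripts to look and compute and a shell command to move; the robot and the scene stay as the last step left them, time stands still between calls to the robot, and variables do not carry over. Pictures are saved under pics/ and viewed, at most 14 in all, crops included, and the job is handed in when it is done.

```bash
mkdir -p pics; ls; python3 - <<'E'
from bench import arm, viewer
import cv2,numpy as np
s=arm.read_state();print({k:np.round(v,3).tolist() for k,v in s.items()})
for n in ["top","side"]:
    im,d=viewer.get_image(n);cv2.imwrite(f"pics/{n}0.png",im);np.save(f"{n}0.npy",d)
    c=viewer.get_calibration(n);print(n,{k:np.round(v,3).tolist() for k,v in c.items()})
E
```

```text
pics
{'clock': 0.0, 'joints': [1.399, 0.386, 0.007, -0.001, -1.194, -0.259], 'joint_vel': [-0.002, -0.0, -0.0, 0.002, 0.0, 0.0], 'joint_efforts': [0.0, -39.229, 18.839, 4.186, -0.005, 0.0], 'position': [260.728, 567.367, 230.243], 'ee_rot': [0.977, -0.214, -0.0, 0.001], 'contact_force': [0.067, -0.562, -0.485], 'wrist_torque': [0.01, 0.017, -0.011], 'grasp_force': 0.0, 'gripper_width': 84.897}
top {'K': [[564.644, 0.0, 323.581], [0.0, 564.644, 239.634], [0.0, 0.0, 1.0]], 'D': [-0.061, 0.0, 0.0, 0.0, 0.0], 'rvec': [2.123, -2.165, 0.199], 'tvec': [9.777, 557.624, 888.133]}
side {'K': [[553.373, 0.0, 320.555], [0.0, 553.373, 238.705], [0.0, 0.0, 1.0]], 'D': [-0.007, 0.0, 0.0, 0.0, 0.0], 'rvec': [0.565, -2.767, 1.033], 'tvec': [524.535, 214.925, 860.275]}
```

View pics/top0.png

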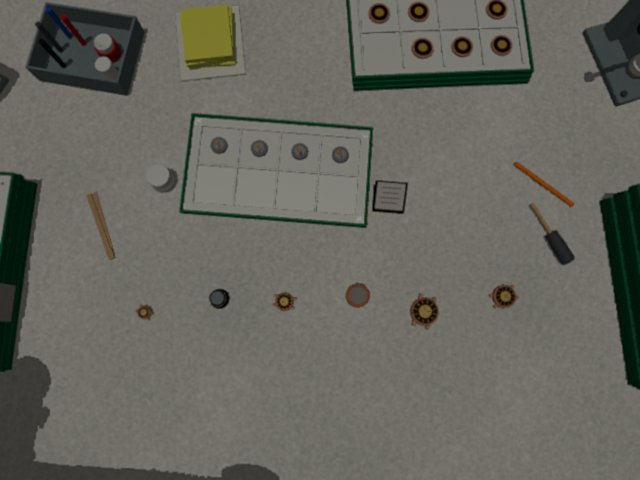

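View pics/side0.png

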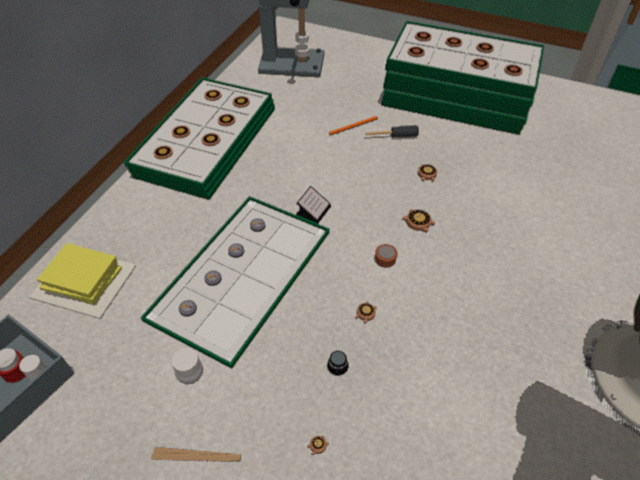

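Top view: the card is at (390,196), right of the tray, and the jar is at (160,178), left. The cases are at about (145,312) for 24, (285,301) for 32, (424,311) for 48 and (504,296) for 40. The distractors are at (219,298) and (357,295). The side view agrees.

```bash
cat > h.py <<'E'
import cv2,numpy as np
from bench import arm,viewer
from scipy.spatial.transform import Rotation as R
def ray(c,uv,z):
    """pixels -> world points on plane z"""
    n=cv2.undistortPoints(np.float64(uv).reshape(-1,1,2),np.array(c["K"]),np.array(c["D"])).reshape(-1,2)
    M=cv2.Rodrigues(np.float64(c["rvec"]))[0]; t=np.float64(c["tvec"]).ravel()
    C=-M.T@t; d=np.c_[n,np.ones(len(n))]@M
    return C+d*((z-C[2])/d[:,2])[:,None]
def proj(c,P):
    return cv2.projectPoints(np.float64(P).reshape(-1,1,3),np.float64(c["rvec"]),np.float64(c["tvec"]),np.array(c["K"]),np.array(c["D"]))[0].reshape(-1,2)
def rosegold(im):
    hsv=cv2.cvtColor(im,cv2.COLOR_BGR2HSV)
    return cv2.inRange(hsv,(0,70,20),(25,255,255))
E
python3 - <<'E'
from h import *
im=cv2.imread("pics/top0.png");c=viewer.get_calibration("top")
print("cam",ray(c,[[320,240]],0))
m=rosegold(im)
n,l,st,ce=cv2.connectedComponentsWithStats(cv2.dilate(m,np.ones((3,3))))
for i in range(1,n):
    if 270<ce[i][1]<330 and st[i][4]>40:
        print(ce[i].round(1),st[i],ray(c,[ce[i]],8).round(1))
crops=[cv2.resize(im[y-25:y+25,x-25:x+25],(300,300),interpolation=cv2.INTER_CUBIC) for x,y in [(145,312),(285,301),(424,311),(504,296)]]
hsv=cv2.cvtColor(im,cv2.COLOR_BGR2HSV)
g=cv2.inRange(hsv,(60,100,20),(100,255,255));g[:100]=0;g[240:]=0;g[:,:175]=0;g[:,385:]=0
p=cv2.findNonZero(g);r=cv2.minAreaRect(p);b=cv2.boxPoints(r);print(b,ray(c,b,14).round(1))
cv2.imwrite("pics/z1.png",np.vstack([np.hstack(crops[:2]),np.hstack(crops[2:])]))
t=cv2.resize(im[105:235,175:425],None,fx=3.2,fy=3.2,interpolation=cv2.INTER_CUBIC);cv2.imwrite("pics/z2.png",t)
E
```

```text
cam [[564.8610482    4.10691339   0.        ]]
[357.4 295. ] [345 282  26  27 394] [[467.7 -57.4   8. ]]
[503.7 296.1] [488 284  32  25 583] [[ 460.2 -309.     8. ]]
[283.8 301.1] [272 291  25  21 395] [[459.8  67.6   8. ]]
[423.9 311.2] [409 293  31  38 838] [[ 437.9 -169.7    8. ]]
[144.2 312. ] [135 304  19  17 236] [[445.6 303.7   8. ]]
[[179.6077  212.0344 ]
 [187.35391 112.625  ]
 [373.54807 127.13364]
 [365.80185 226.54303]] [[615.8 245.6  14. ]
 [797.  236.3  14. ]
 [764.4 -95.   14. ]
 [584.6 -75.   14. ]]
```

View pics/z1.png

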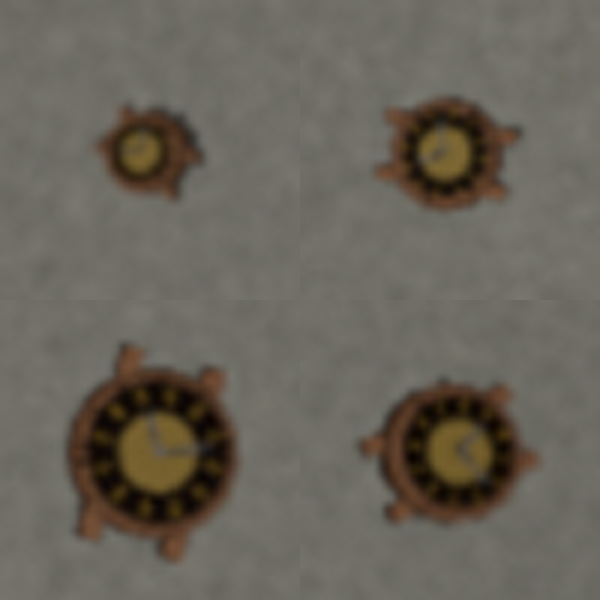

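View pics/z2.png

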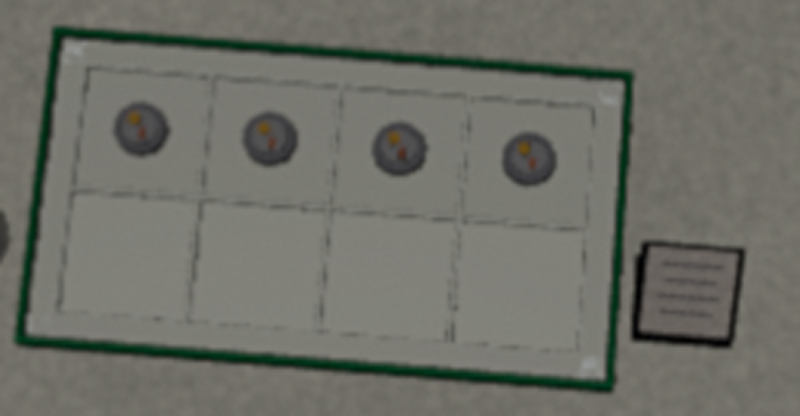

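The crops show four lug tips per case, which give each case's axis. The tray ribs are visible as a grid. The card is at the right (−y) end, so 48→d, 40→c, 32→b and 24→a.

```bash
cat >> h.py <<'E'
def plan(x,y,z,yaw=None):
    """shift in tool axes from the measured pose to TCP (x,y,z), tool-y line at world angle yaw (mod pi)"""
    s=arm.read_state();T=R.from_quat(s["ee_rot"]);ay=T.apply([0,1,0]);a=np.arctan2(ay[1],ay[0])
    d=T.inv().apply(np.array([x,y,z])-s["position"])
    rz=0
    if yaw is not None: rz=-((yaw-a+np.pi/2)%np.pi-np.pi/2)
    tilt=T.apply([0,0,1])
    print("at",np.round(s["position"],1),"a %.3f"%a,"tilt",tilt.round(4)[:2],"shift",d.round(1),"rz %.3f"%rz,"q6 %.2f"%s["joints"][5],"t %.2f"%s["clock"])
E
python3 - <<'E'
from h import *
import json
im=cv2.imread("pics/top0.png");c=viewer.get_calibration("top")
# tray lattice, 72 mm pitch: i along row left->right, j: 0 near, 1 middle, 2 far edge
z2={(0,0):(58,312),(4,0):(577,349),(0,1):(75,190),(4,1):(583,229),(1,1):(203,201),(2,1):(332,211),(3,1):(460,220),(1,0):(188,322),(2,0):(320,332),(3,0):(449,341),(0,2):(87,68),(4,2):(593,105)}
uv=[((x+.5)/3.2-.5+175,(y+.5)/3.2-.5+105) for x,y in z2.values()]
W=ray(c,uv,6)[:,:2]; L=np.array([(j*72.,(2-i)*72.) for i,j in z2])
U,S,V=np.linalg.svd((L-L.mean(0)).T@(W-W.mean(0)));Q=(U@V).T
t=W.mean(0)-Q@L.mean(0);res=W-(L@Q.T+t)
print("tray yaw",np.arctan2(Q[1,0],Q[0,0]),"scale",S.sum()/((L-L.mean(0))**2).sum(),"res",np.abs(res).max(0),np.linalg.det(Q))
out={}
for k,n in enumerate("abcd"):
    p=Q@[36,(1.5-k)*72]+t;out["cell_"+n]=p.tolist();print(n,p.round(1))
m=rosegold(im)
for n,(x0,y0),(ox,oy),lug,h in [("24",(145,312),(0,0),[(127,108),(103,148),(197,157),(175,192)],11),("32",(285,301),(300,0),[(395,115),(383,172),(513,134),(500,192)],12),
 ("48",(424,311),(0,300),[(130,355),(213,378),(90,530),(173,552)],14),("40",(504,296),(300,300),[(500,393),(532,460),(370,445),(398,515)],13)]:
    uv=[((x-ox+.5)/6-.5+x0-25,(y-oy+.5)/6-.5+y0-25) for x,y in lug]
    P=ray(c,uv,5)[:,:2];v=(P[2]+P[3]-P[0]-P[1])/2;ctr=P.mean(0)
    print(n,"ctr lugs",ctr.round(1),"len",np.hypot(*v).round(1),"xaxis %.3f"%np.arctan2(v[1],v[0]))
    hsv=cv2.cvtColor(im,cv2.COLOR_BGR2HSV)
    out[n]=[*ctr,np.arctan2(v[1],v[0])]
json.dump(out,open("m.json","w"))
p=out["48"];plan(p[0],p[1],140,p[2]+np.pi/2)
E
```

```text
tray yaw -0.09320558024369321 scale 0.9806429693632388 res [3.07754863 4.08707618] 1.0000000000000002
a [665.4 187.1]
b [658.7 115.4]
c [652.   43.8]
d [645.3 -27.9]
24 ctr lugs [446.1 303.8] len 24.5 xaxis -2.148
32 ctr lugs [460.  67.] len 33.7 xaxis -1.754
48 ctr lugs [ 438.  -170.2] len 50.9 xaxis 2.867
40 ctr lugs [ 460.4 -309.9] len 42.2 xaxis 1.919
at [260.8 567.4 230.3] a -2.002 tilt [-0.0007 -0.0018] shift [469.2 595.9  91.5] rz -0.157 q6 -0.26 t 0.10
```

```bash
python3 -m jog '{"steps": [[469,596,60,0,0,-0.157],[469,596,60,0,0,-0.157],[469,596,60,0,0,-0.157],[469,596,60,0,0,-0.157],[469,596,60,0,0,-0.157],[469,596,60,0,0,-0.157],[469,596,60,0,0,-0.157],[469,596,60,0,0,-0.157],[469,596,60,0,0,-0.157],[469,596,60,0,0,-0.157]]}' 85; python3 - <<'E'
from h import *
plan(438,-170.2,170,2.867+np.pi/2)
E
```

```text
clock: 1.1
position: [377.2, 81.3, 191.8]
ee_rot: [0.991, -0.136, 0.0, -0.0]
contact_force: [0.6, 0.3, 0.3]
gripper_width: 84.9
grasp_force: 0.0
at [377.2  81.3 191.8] a -1.844 tilt [0.0004 0.0004] shift [126.3 225.8  21.8] rz 0.002 q6 0.66 t 1.10
```

```bash
python3 -m jog '{"steps": [[126,226,22,0,0,0],[126,226,22,0,0,0],[126,226,22,0,0,0],[126,226,22,0,0,0],[126,226,22,0,0,0],[126,226,22,0,0,0],[126,226,22,0,0,0],[126,226,22,0,0,0]]}' 62; python3 - <<'E'
from h import *
plan(438,-170.2,170,2.867+np.pi/2)
c=viewer.get_calibration("wrist");im,d=viewer.get_image("wrist");cv2.imwrite("pics/w1.png",im)
print(c, proj(c,[[438,-170.2,7]]), d[d>0].min())
E
```

```text
clock: 1.9
position: [437.2, -167.9, 169.6]
ee_rot: [0.991, -0.137, -0.0, -0.0]
contact_force: [0.3, -0.9, -0.5]
gripper_width: 61.9
grasp_force: 0.0
at [ 437.2 -167.9  169.6] a -1.845 tilt [-0.0009  0.0003] shift [ 1.4  2.  -0.4] rz 0.001 q6 1.32 t 1.90
{'K': array([[347.35367986,   0.        , 318.23711881],
       [  0.        , 347.35367986, 232.46991594],
       [  0.        ,   0.        ,   1.        ]]), 'D': array([-0.06594842,  0.        ,  0.        ,  0.        ,  0.        ]), 'rvec': array([-1.78668049,  2.35807851,  0.32561299]), 'tvec': array([-42.69319654, 430.44567233, 445.08202303])} [[321.17288406 212.54191258]] 50.002625
```

View pics/w1.png

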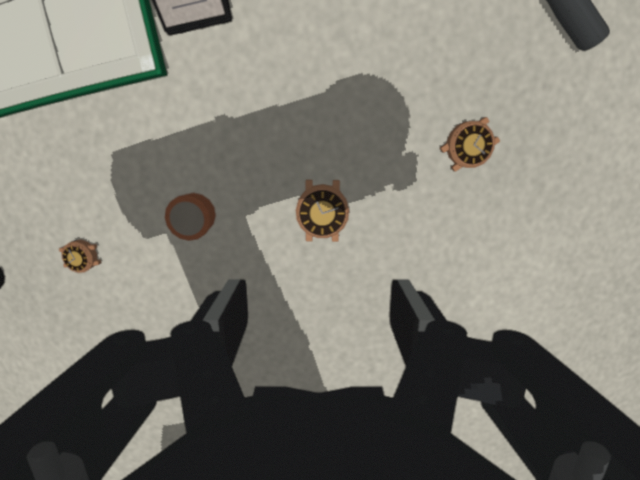

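The wrist view shows the 48 case at (322,212) with its lugs vertical, so the yaw is aligned. The fingers are well clear on both sides. Next I refine the centre from the gold dial and go down.

```bash
cat >> h.py <<'E'
def case(x,y,h,r,name="wrist",lim=1.35):
    """centre of a case (top at height h, radius r) near x,y: dark/rose blob ellipse + dial centre"""
    c=viewer.get_calibration(name);im,_=viewer.get_image(name)
    p=proj(c,[[x,y,h]])[0];q=proj(c,[[x+r,y,h],[x,y+r,h]]);rad=max(np.linalg.norm(q-p,axis=1))
    hsv=cv2.cvtColor(im,cv2.COLOR_BGR2HSV)
    disc=cv2.circle(np.zeros(im.shape[:2],np.uint8),tuple(int(v) for v in p.round()),int(lim*rad)+4,255,-1)
    g=cv2.inRange(hsv,(15,90,90),(35,255,255))&disc
    m=rosegold(im)&disc
    o=[]
    for k,z in((g,h-1),(m,h/2)):
        n,l,st,ce=cv2.connectedComponentsWithStats(cv2.morphologyEx(k,cv2.MORPH_CLOSE,np.ones((5,5))))
        i=1+np.argmax(st[1:,4])
        o.append((ce[i].round(1),st[i,4],ray(c,[ce[i]],z)[0,:2].round(1)))
    for a in o: print(*a)
    return im
E
python3 - <<'E'
from h import *
im=case(438,-170.2,14,24)
plan(438,-170.2,30,2.867+np.pi/2)
E
```

```text
[321.8 215.2] 687 [ 437.1 -169.9]
[322.6 210.7] 2448 [ 439.5 -171.4]
at [ 437.4 -167.2  170. ] a -1.843 tilt [0.0001 0.0002] shift [  1.3   2.8 140. ] rz 0.003 q6 1.32 t 2.00
```

```bash
python3 -m jog '{"steps": [[1,3,140,0,0,0],[1,3,150,0,0,0],[1,3,150,0,0,0],[1,3,152,0,0,0],[1,3,154,0,0,0]]}' 62; python3 -m jog '{"steps": [[0,0,3,0,0,0],[0,0,5,0,0,0],[0,0,6,0,0,0],[0,0,7,0,0,0]]}'; python3 - <<'E'
from h import *
plan(438,-170.2,4,2.867+np.pi/2)
E
```

```text
clock: 2.5
position: [438.3, -170.7, 16.3]
ee_rot: [0.991, -0.135, -0.0, 0.0]
contact_force: [-0.2, 0.6, 0.3]
gripper_width: 61.7
grasp_force: 0.0
clock: 2.9
position: [438.6, -171.6, 10.2]
ee_rot: [0.991, -0.136, 0.002, -0.0]
contact_force: [0.7, -0.4, 0.5]
gripper_width: 62.5
grasp_force: 0.0
at [ 438.6 -171.6   10.2] a -1.845 tilt [ 0.003  -0.0001] shift [-1.  -1.2  6.2] rz 0.001 q6 1.32 t 2.90
```

```bash
for i in 1; do python3 -m jog '{"steps": [[0,-1,2,0,0,0],[0,-1,4,0,0,0],[0,-1,5,0,0,0],[0,-1,6,0,0,0],[0,-1,7,0,0,0]]}'; done; python3 -m jog '{"steps": [[0,0,1,0,0,0],[0,0,2,0,0,0]]}'; python3 -m jog '{"steps": [[0,0,1,0,0,0],[0,0,2,0,0,0]]}'
```

```text
clock: 3.4
position: [438.1, -170.6, 1.7]
ee_rot: [0.991, -0.137, -0.0, 0.0]
contact_force: [-0.1, -0.3, 0.8]
gripper_width: 61.9
grasp_force: 0.0
clock: 3.6
position: [438.1, -170.6, -0.2]
ee_rot: [0.991, -0.136, -0.0, 0.0]
contact_force: [0.3, 0.1, 0.1]
gripper_width: 62.3
grasp_force: 0.0
clock: 3.8
position: [438.1, -170.6, -2.2]
ee_rot: [0.991, -0.136, 0.0, 0.0]
contact_force: [-0.4, -0.5, 0.3]
gripper_width: 62.0
grasp_force: 0.0
```

```bash
python3 -m jog '{"steps": [[0,0,1,0,0,0],[0,0,2,0,0,0]]}'; python3 -m jog '{"steps": [[0,0,1,0,0,0],[0,0,1,0,0,0]]}';python3 -m jog '{"steps": [[0,0,1,0,0,0],[0,0,1,0,0,0]]}'
```

```text
clock: 4.0
position: [438.1, -170.6, -4.2]
ee_rot: [0.991, -0.136, 0.0, 0.0]
contact_force: [-0.1, -0.1, -0.5]
gripper_width: 62.0
grasp_force: 0.0
clock: 4.2
position: [438.0, -170.6, -5.3]
ee_rot: [0.991, -0.136, -0.0, 0.0]
contact_force: [-0.0, 0.2, 0.4]
gripper_width: 61.8
grasp_force: 0.0
clock: 4.4
position: [438.1, -170.6, -5.5]
ee_rot: [0.991, -0.136, 0.0, 0.0]
contact_force: [-1.6, 0.3, 6.4]
gripper_width: 61.7
grasp_force: 3.0
```

```bash
python3 -m jog '{"steps": [[0,0,-8.5,0,0,0],[0,0,-8.5,0,0,0]]}'; python3 -m jog '{"steps": [[0,0,0,0,0,0],[0,0,0,0,0,0],[0,0,0,0,0,0],[0,0,0,0,0,0],[0,0,0,0,0,0],[0,0,0,0,0,0]]}' 30; python3 - <<'E'
from h import *
plan(645,-28,60,-.093)
plan(645,-28,60,-.093+np.pi/2)
E
```

```text
clock: 4.6
position: [438.9, -170.7, 3.4]
ee_rot: [0.991, -0.136, 0.001, -0.0]
contact_force: [0.9, -0.0, -0.1]
gripper_width: 61.9
grasp_force: 0.0
clock: 5.2
position: [438.3, -170.6, 3.4]
ee_rot: [0.991, -0.136, 0.0, 0.0]
contact_force: [-1.9, 1.4, 11.4]
gripper_width: 44.8
grasp_force: 59.5
at [ 438.3 -170.6    3.4] a -1.844 tilt [ 0.0006 -0.0002] shift [ 160.5 -193.1  -56.5] rz 1.390 q6 1.32 t 5.20
at [ 438.3 -170.6    3.4] a -1.844 tilt [ 0.0006 -0.0002] shift [ 160.5 -193.1  -56.5] rz -0.180 q6 1.32 t 5.20
```

The width reads 44.8 mm instead of 48, with an upward force, so the pads are on the bevel. I'll regrip lower.

```bash
python3 -m jog '{"steps": [[0,0,0,0,0,0],[0,0,0,0,0,0],[0,0,0,0,0,0]]}' 60; python3 -m jog '{"steps": [[0,0,4,0,0,0],[0,0,4,0,0,0]]}'; python3 -m jog '{"steps": [[0,0,0,0,0,0],[0,0,0,0,0,0],[0,0,0,0,0,0],[0,0,0,0,0,0]]}' 30; python3 - <<'E'
from h import *
im,_=viewer.get_image("wrist");cv2.imwrite("pics/w2.png",im[120:420,140:500])
E
```

```text
clock: 5.5
position: [437.9, -170.6, 2.1]
ee_rot: [0.991, -0.137, -0.0, 0.0]
contact_force: [0.9, 0.5, 0.2]
gripper_width: 60.0
grasp_force: 0.0
clock: 5.7
position: [437.6, -170.6, -2.3]
ee_rot: [0.991, -0.137, -0.001, 0.0]
contact_force: [0.1, 0.1, -0.0]
gripper_width: 60.5
grasp_force: 0.0
clock: 6.1
position: [438.0, -170.6, -1.4]
ee_rot: [0.991, -0.136, -0.0, 0.0]
contact_force: [-1.9, 0.2, 5.8]
gripper_width: 45.2
grasp_force: 61.2
```

View pics/w2.png

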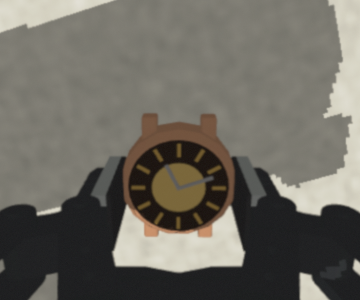

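```bash
python3 -m jog '{"steps": [[0,0,0,0,0,0],[0,0,0,0,0,0],[0,0,0,0,0,0]]}' 58; python3 -m jog '{"steps": [[0,0,-3,0,0,0],[0,0,-3,0,0,0]]}'; python3 -m jog '{"steps": [[0,0,0,0,0,0],[0,0,0,0,0,0],[0,0,0,0,0,0],[0,0,0,0,0,0]]}' 30; python3 -m jog '{"steps": [[0,0,-10,0,0,0],[0,0,-30,0,0,0],[0,0,-50,0,0,0],[0,0,-50,0,0,0]]}'; python3 - <<'E'
from h import *
im,_=viewer.get_image("side");cv2.imwrite("pics/s2.png",cv2.resize(im[120:320,300:520],None,fx=2.5,fy=2.5))
s=arm.read_state();print(s["position"])
case(s["position"][0],s["position"][1],s["position"][2]+12,24)
plan(645,-28,60,-.093)
plan(645,-28,60,-.093+np.pi/2)
E
```

```text
clock: 6.45
position: [438.1, -170.6, -1.8]
ee_rot: [0.991, -0.137, -0.0, -0.0]
contact_force: [-0.3, 0.4, 0.4]
gripper_width: 58.1
grasp_force: 0.0
clock: 6.65
position: [438.4, -170.6, 1.6]
ee_rot: [0.991, -0.136, 0.0, -0.0]
contact_force: [0.1, 0.3, 0.9]
gripper_width: 58.2
grasp_force: 0.0
clock: 7.05
position: [438.3, -170.6, 2.2]
ee_rot: [0.991, -0.136, 0.0, 0.0]
contact_force: [-2.0, 0.9, 7.3]
gripper_width: 44.7
grasp_force: 60.0
clock: 7.45
position: [440.0, -170.8, 54.0]
ee_rot: [0.991, -0.136, 0.003, -0.0]
contact_force: [1.0, 0.3, -1.6]
gripper_width: 44.8
grasp_force: 61.5
[ 438.9435668  -170.60310008   52.67684833]
[318.1 303.2] 1889 [ 440.1 -170.2]
[318.  293.3] 10175 [ 430.1 -167.3]
at [ 438.1 -170.5   51.7] a -1.845 tilt [0.001  0.0002] shift [ 160.6 -193.2   -8. ] rz 1.390 q6 1.32 t 7.55
at [ 438.1 -170.5   51.7] a -1.845 tilt [0.001  0.0002] shift [ 160.6 -193.2   -8. ] rz -0.181 q6 1.32 t 7.55
```

View pics/s2.png

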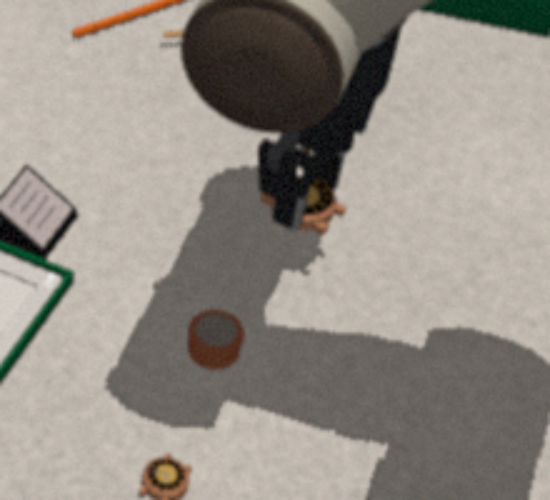

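The case is held level and centred. Next, the move over cell d.

```bash
python3 -m jog '{"steps": [[160,-193,-60,0,0,-0.18],[160,-193,-60,0,0,-0.18],[160,-193,-60,0,0,-0.18],[160,-193,-60,0,0,-0.18],[160,-193,-60,0,0,-0.18],[160,-193,-60,0,0,-0.18],[160,-193,-60,0,0,-0.18],[160,-193,-60,0,0,-0.18]]}'; python3 - <<'E'
from h import *
im,_=viewer.get_image("wrist");c=viewer.get_calibration("wrist");cv2.imwrite("pics/w3.png",im)
plan(645,-28,60,-.093+np.pi/2)
print(c)
print(proj(c,[[645.3,-27.9,4],[652,43.8,4],[658.7,115.4,4]]).round(1))
E
```

```text
clock: 8.35
position: [642.3, -28.5, 109.5]
ee_rot: [0.999, -0.047, -0.002, 0.0]
contact_force: [-0.2, -1.2, -1.6]
gripper_width: 45.0
grasp_force: 61.5
at [642.3 -28.9 109.9] a -1.666 tilt [-0.0039 -0.0003] shift [ 2.8 -1.2 49.8] rz -0.002 q6 1.27 t 8.40
{'K': array([[347.35367986,   0.        , 318.23711881],
       [  0.        , 347.35367986, 232.46991594],
       [  0.        ,   0.        ,   1.        ]]), 'D': array([-0.06594842,  0.        ,  0.        ,  0.        ,  0.        ]), 'rvec': array([-1.97748773,  2.17490809,  0.30283684]), 'tvec': array([ 32.64972453, 615.17608321, 436.92836968])}
[[317.2 226.9]
 [220.2 227.1]
 [126.5 227.3]]
```

View pics/w3.png

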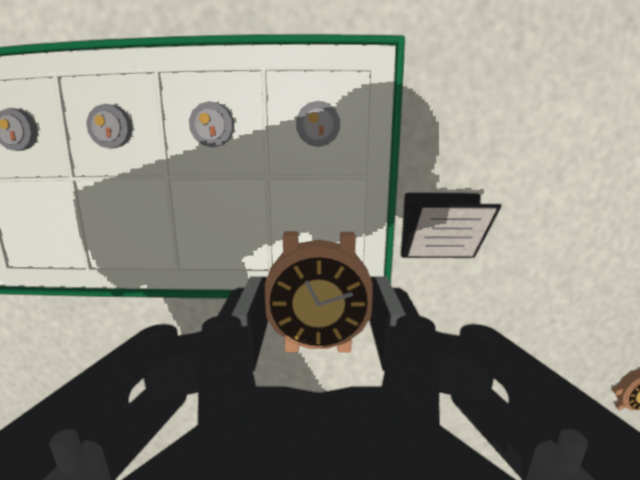

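The wrist view shows the rib crossings clearly: (75,178), (171,179), (268,179) and (365,180) on the middle rib, with the near edge at y≈270. I'll refit the cells from these.

```bash
python3 - <<'E'
from h import *
import json
c=dict(K=[[347.35367986,0,318.23711881],[0,347.35367986,232.46991594],[0,0,1.]],D=[-0.06594842,0,0,0,0],rvec=[-1.97748773,2.17490809,0.30283684],tvec=[32.64972453,615.17608321,436.92836968])
z={(1,1):(75,178),(2,1):(171,179),(3,1):(268,179),(4,1):(365,180),(4,2):(370,70),(3,2):(265,71),(2,2):(160,73),(1,2):(60,78),(3,0):(270,270),(2,0):(181,270),(1,0):(90,269)}
W=ray(c,list(z.values()),7)[:,:2]
L=np.array([(j*72.,(2-i)*72.) for i,j in z])
U,S,V=np.linalg.svd((L-L.mean(0)).T@(W-W.mean(0)));Q=(U@V).T
t=W.mean(0)-Q@L.mean(0)
print("yaw",np.arctan2(Q[1,0],Q[0,0]),"scale",S.sum()/((L-L.mean(0))**2).sum());print(((W-t)@Q-L).round(1).T)
for k in range(4):print("abcd"[k],(Q@[36,(1.5-k)*72]+t).round(1))
E
```

```text
yaw -0.09933442543986522 scale 0.9744493784183077
[[ 0.9 -0.4 -0.5 -0.9 -0.5 -1.4 -1.7 -2.4  2.7  2.2  2.1]
 [-2.  -2.1  0.6  4.2  3.5  0.5 -1.2 -1.8  1.4 -2.1 -1. ]]
a [666.6 185.3]
b [659.5 113.6]
c [652.3  42. ]
d [645.2 -29.7]
```

```bash
python3 -m jog '{"steps": [[3,0,50,0,0,0],[3,0,88,0,0,0],[3,0,88,0,0,0],[3,0,90,0,0,0],[3,0,90,0,0,0]]}' ; python3 - <<'E'
from h import *
plan(645.3,-29.3,6.2,-.096+np.pi/2)
E
```

```text
clock: 8.9
position: [648.5, -28.6, 23.6]
ee_rot: [0.999, -0.047, 0.002, -0.0]
contact_force: [-0.2, -0.1, -0.4]
gripper_width: 45.0
grasp_force: 61.7
at [648.5 -28.6  23.6] a -1.664 tilt [0.0036 0.0001] shift [-3.2  1.  17.4] rz 0.002 q6 1.27 t 8.90
```

```bash
python3 -m jog '{"steps": [[0,0,3,0,0,0],[0,0,6,0,0,0],[0,0,6,0,0,0],[0,0,6,0,0,0]]}' ; python3 - <<'E'
from h import *
plan(645.3,-29.3,6.2,-.096+np.pi/2)
E
```

```text
clock: 9.3
position: [647.4, -28.3, 15.8]
ee_rot: [0.999, -0.047, 0.0, -0.0]
contact_force: [-0.9, -0.5, -1.2]
gripper_width: 44.8
grasp_force: 61.7
at [647.4 -28.3  15.8] a -1.664 tilt [0.0005 0.0001] shift [-2.   1.2  9.6] rz 0.002 q6 1.27 t 9.30
```

```bash
python3 -m jog '{"steps": [[-2,1,3,0,0,0],[-2,1,5,0,0,0],[-2,1,6,0,0,0],[-2,1,7,0,0,0],[-2,1,8,0,0,0],[-2,1,8,0,0,0]]}' ; python3 -m jog '{"steps": [[0,0,1,0,0,0],[0,0,1,0,0,0]]}'
```

```text
clock: 9.9
position: [645.1, -29.2, 7.2]
ee_rot: [0.999, -0.047, -0.0, 0.0]
contact_force: [-0.2, 0.3, -0.2]
gripper_width: 44.7
grasp_force: 61.7
clock: 10.1
position: [645.3, -29.1, 6.4]
ee_rot: [0.999, -0.047, 0.0, 0.0]
contact_force: [0.6, 0.7, -1.5]
gripper_width: 44.5
grasp_force: 61.7
```

```bash
python3 -m jog '{"steps": [[0,0,0.5,0,0,0],[0,0,0.5,0,0,0]]}' ; python3 -m jog '{"steps": [[0,0,0.5,0,0,0],[0,0,0.5,0,0,0]]}'
```

```text
clock: 10.3
position: [645.3, -29.1, 6.3]
ee_rot: [0.999, -0.047, 0.0, 0.0]
contact_force: [-1.3, 1.0, 2.3]
gripper_width: 44.8
grasp_force: 62.0
clock: 10.5
position: [645.3, -29.1, 6.3]
ee_rot: [0.999, -0.047, 0.0, 0.0]
contact_force: [-2.7, 0.3, 5.3]
gripper_width: 44.8
grasp_force: 62.3
```

Contact made; now release, lift and head to case 40.

```bash
python3 -m jog '{"steps": [[0,0,0,0,0,0],[0,0,0,0,0,0],[0,0,0,0,0,0]]}' 56; python3 -m jog '{"steps": [[0,0,-10,0,0,0],[0,0,-40,0,0,0],[0,0,-90,0,0,0],[0,0,-110,0,0,0],[0,0,-110,0,0,0],[0,0,-110,0,0,0]]}'; python3 - <<'E'
from h import *
c=viewer.get_calibration("wrist")
im=case(645.3,-29.1,18,24);cv2.imwrite("pics/w4.png",im)
plan(460.4,-309.9,100,1.919+np.pi/2)
E
```

```text
clock: 10.8
position: [645.2, -29.2, 5.1]
ee_rot: [0.999, -0.047, -0.0, 0.0]
contact_force: [-0.7, -0.0, 1.0]
gripper_width: 56.1
grasp_force: 0.0
clock: 11.4
position: [645.1, -29.1, 116.1]
ee_rot: [0.999, -0.047, 0.001, -0.0]
contact_force: [-0.8, -0.3, -0.9]
gripper_width: 56.1
grasp_force: 0.0
[318.4 235.8] 841 [643.7 -28.4]
[318.4 228.8] 3566 [646.8 -28.6]
at [644.5 -29.2 114.9] a -1.665 tilt [-0.0014  0.0002] shift [-156.8  296.8   15. ] rz 1.128 q6 1.27 t 11.45
```

View pics/w4.png

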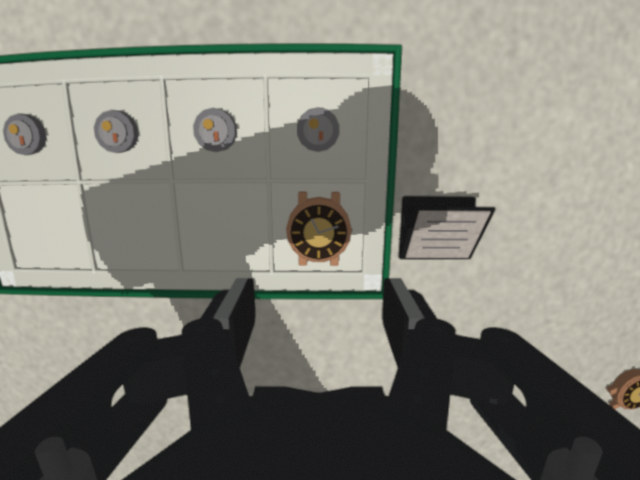

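```bash
python3 - <<'E'
from h import *
c=viewer.get_calibration("wrist")
P=ray(c,[(271,181),(365,181),(272,270),(363,271), (176,182),(181,270),(85,184),(93,269)],7)[:,:2]
print(P.round(1).tolist(),P[:4].mean(0),P[[0,2,4,5]].mean(0))
E
python3 -m jog '{"steps": [[-157,297,15,0,0,0.75],[-157,297,15,0,0,0.75],[-157,297,15,0,0,0.75],[-157,297,15,0,0,0.75],[-157,297,15,0,0,0.75],[-157,297,15,0,0,1.128],[-157,297,15,0,0,1.128],[-157,297,15,0,0,1.128],[-157,297,15,0,0,1.128],[-157,297,15,0,0,1.128]]}'; python3 - <<'E'
from h import *
im=case(460.4,-309.9,13,20);cv2.imwrite("pics/w5.png",im)
plan(460.4,-309.9,12,1.919+np.pi/2)
E
```

```text
[[684.4, 1.9], [678.0, -65.5], [616.2, 10.1], [608.8, -59.9], [690.6, 71.1], [622.6, 81.2], [696.4, 140.8], [629.6, 152.9]] [646.8418432  -28.37485987] [653.44428069  41.03579047]
clock: 12.45
position: [460.7, -309.9, 99.4]
ee_rot: [0.82, -0.573, -0.001, 0.0]
contact_force: [0.1, 0.7, 0.7]
gripper_width: 56.0
grasp_force: 0.0
[319.7 238.7] 638 [ 459.7 -309.1]
[318.2 232.4] 2754 [ 461.7 -311.5]
at [ 461.  -309.6   99.6] a -2.790 tilt [-0.0014  0.0005] shift [ 0.2  0.6 87.6] rz 0.003 q6 0.65 t 12.50
```

View pics/w5.png

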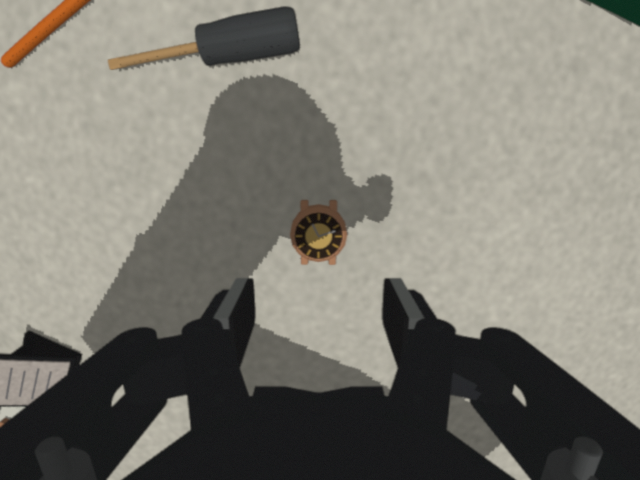

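Case 48 sits within 2 mm of the middle of cell d. Case 40 is at (319,236) with its lugs vertical, so it is aligned. Descend and grip.

```bash
python3 -m jog '{"steps": [[0,0.5,48,0,0,0],[0,0.5,84,0,0,0],[0,0.5,90,0,0,0],[0,0.5,94,0,0,0],[0,0.5,96,0,0,0],[0,0.5,96.5,0,0,0],[0,0.5,96.5,0,0,0]]}'; python3 - <<'E'
from h import *
plan(460.5,-310,2.5,1.919+np.pi/2)
E
```

```text
clock: 13.2
position: [461.6, -310.6, 5.3]
ee_rot: [0.819, -0.573, 0.001, -0.0]
contact_force: [-0.5, -0.0, 0.3]
gripper_width: 55.9
grasp_force: 0.0
at [ 461.6 -310.6    5.3] a -2.792 tilt [ 0.0027 -0.0009] shift [-0.9  0.9  2.8] rz 0.001 q6 0.65 t 13.20
```

```bash
python3 -m jog '{"steps": [[0,0,2,0,0,0],[0,0,2,0,0,0]]}'; python3 -m jog '{"steps": [[0,0,0,0,0,0],[0,0,0,0,0,0],[0,0,0,0,0,0],[0,0,0,0,0,0],[0,0,0,0,0,0]]}' 20; python3 - <<'E'
from h import *
plan(652.8,41.9,80,-.098+np.pi/2)
E
```

```text
clock: 13.4
position: [460.7, -310.4, 2.3]
ee_rot: [0.819, -0.574, 0.0, -0.0]
contact_force: [0.5, -0.2, 0.0]
gripper_width: 56.2
grasp_force: 0.0
clock: 13.9
position: [460.8, -310.4, 2.7]
ee_rot: [0.819, -0.574, 0.0, 0.0]
contact_force: [-1.1, 1.1, 4.4]
gripper_width: 36.7
grasp_force: 59.4
at [ 460.8 -310.4    2.7] a -2.792 tilt [ 0.0004 -0.0003] shift [-265.3 -301.   -77.3] rz -1.124 q6 0.65 t 13.90
```

```bash
python3 -m jog '{"steps": [[0,0,-10,0,0,0],[0,0,-50,0,0,0],[0,0,-90,0,0,0],[-265,-301,-90,0,0,-1.124],[-265,-301,-90,0,0,-1.124],[-265,-301,-90,0,0,-1.124],[-265,-301,-90,0,0,-1.124],[-265,-301,-90,0,0,-1.124],[-265,-301,-90,0,0,-1.124],[-265,-301,-90,0,0,-1.124]]}'; python3 - <<'E'
from h import *
plan(652.8,41.9,20,-.098+np.pi/2)
E
```

```text
clock: 14.9
position: [629.0, -1.1, 92.4]
ee_rot: [0.997, -0.083, 0.0, -0.0]
contact_force: [1.8, -0.9, -1.2]
gripper_width: 37.0
grasp_force: 60.3
at [629.   -1.1  92.4] a -1.736 tilt [0.0002 0.0001] shift [ 16.4 -46.4  72.4] rz -0.067 q6 1.15 t 14.90
```

```bash
python3 -m jog '{"steps": [[16,-46,0,0,0,-0.067],[16,-46,20,0,0,-0.067],[16,-46,50,0,0,-0.067],[16,-46,60,0,0,-0.067],[16,-46,60,0,0,-0.067]]}'; python3 - <<'E'
from h import *
plan(652.8,41.9,6.7,-.098+np.pi/2)
E
```

```text
clock: 15.4
position: [650.6, 38.9, 30.2]
ee_rot: [0.999, -0.053, -0.002, 0.001]
contact_force: [0.5, -0.1, -0.8]
gripper_width: 36.6
grasp_force: 60.3
at [650.6  38.9  30.2] a -1.676 tilt [-0.0043 -0.0012] shift [ 2.  -3.2 23.4] rz -0.007 q6 1.16 t 15.40
```

```bash
python3 -m jog '{"steps": [[2,-3,10,0,0,-0.007],[2,-3,15,0,0,-0.007],[2,-3,18,0,0,-0.007],[2,-3,18,0,0,-0.007]]}'; python3 - <<'E'
from h import *
plan(652.8,41.9,6.7,-.098+np.pi/2)
E
```

```text
clock: 15.8
position: [654.2, 42.0, 13.8]
ee_rot: [0.999, -0.049, -0.0, 0.0]
contact_force: [-0.4, 0.1, 0.1]
gripper_width: 36.3
grasp_force: 60.3
at [654.2  42.   13.8] a -1.669 tilt [-0.0002 -0.    ] shift [-1.4  0.3  7.1] rz -0.000 q6 1.16 t 15.80
```

```bash
python3 -m jog '{"steps": [[-1,0,2,0,0,0],[-1,0,4,0,0,0],[-1,0,5,0,0,0],[-1,0,6,0,0,0],[-1,0,6,0,0,0]]}'; python3 -m jog '{"steps": [[0,0,0.5,0,0,0],[0,0,1,0,0,0]]}';python3 -m jog '{"steps": [[0,0,0.5,0,0,0],[0,0,0.5,0,0,0]]}'
```

```text
clock: 16.3
position: [653.2, 42.3, 7.8]
ee_rot: [0.999, -0.049, -0.0, 0.0]
contact_force: [0.7, -0.5, -0.8]
gripper_width: 36.5
grasp_force: 60.3
clock: 16.5
position: [653.4, 42.3, 6.9]
ee_rot: [0.999, -0.049, 0.0, -0.0]
contact_force: [0.4, 0.2, -0.9]
gripper_width: 36.5
grasp_force: 60.3
clock: 16.7
position: [653.4, 42.3, 6.8]
ee_rot: [0.999, -0.049, 0.0, 0.0]
contact_force: [-1.0, 0.0, 1.5]
gripper_width: 37.0
grasp_force: 60.6
```

```bash
python3 -m jog '{"steps": [[0,0,0,0,0,0],[0,0,0,0,0,0],[0,0,0,0,0,0]]}' 48; python3 -m jog '{"steps": [[0,0,-10,0,0,0],[0,0,-40,0,0,0],[0,0,-90,0,0,0],[0,0,-110,0,0,0],[0,0,-110,0,0,0]]}'; python3 - <<'E'
from h import *
case(653.2,42.3,17,20)
plan(460,67,100,-1.754+np.pi/2)
E
```

```text
clock: 17.0
position: [653.4, 42.3, 6.3]
ee_rot: [0.999, -0.049, 0.0, -0.0]
contact_force: [0.3, 0.1, -0.4]
gripper_width: 48.5
grasp_force: 0.0
clock: 17.5
position: [656.1, 42.9, 122.1]
ee_rot: [0.999, -0.049, 0.005, -0.001]
contact_force: [0.2, 0.3, 0.6]
gripper_width: 48.0
grasp_force: 0.0
[321.3 237. ] 513 [652.5  41.9]
[319.8 231.5] 2304 [654.8  42.8]
at [654.4  42.7 119.3] a -1.669 tilt [0.0049 0.0015] shift [-196.    -5.2   18.3] rz -1.485 q6 1.16 t 17.55
```

```bash
python3 -m jog '{"steps": [[-196,-5,18,0,0,-0.75],[-196,-5,18,0,0,-0.75],[-196,-5,18,0,0,-0.75],[-196,-5,18,0,0,-0.75],[-196,-5,18,0,0,-0.75],[-196,-5,18,0,0,-1.485],[-196,-5,18,0,0,-1.485],[-196,-5,18,0,0,-1.485],[-196,-5,18,0,0,-1.485],[-196,-5,18,0,0,-1.485]]}'; python3 -m jog '{"steps": [[0,0,0,0,0,0],[0,0,0,0,0,0]]}'; python3 - <<'E'
from h import *
im=case(460,67,12,16);cv2.imwrite("pics/w6.png",im)
plan(460,67,12,-1.754+np.pi/2)
E
```

```text
clock: 18.55
position: [457.7, 66.0, 97.4]
ee_rot: [0.767, 0.641, -0.001, -0.0]
contact_force: [-0.3, -0.4, -0.3]
gripper_width: 47.9
grasp_force: 0.0
clock: 18.75
position: [458.2, 66.2, 97.7]
ee_rot: [0.77, 0.638, -0.001, -0.0]
contact_force: [0.5, 0.8, -0.0]
gripper_width: 47.8
grasp_force: 0.0
[321.5 238.3] 308 [460.5  66.3]
[321.2 235.1] 1775 [460.5  67.1]
at [458.3  66.2  97.9] a -0.186 tilt [-0.0012 -0.0005] shift [ 1.1  1.6 85.9] rz -0.003 q6 2.46 t 18.80
```

View pics/w6.png

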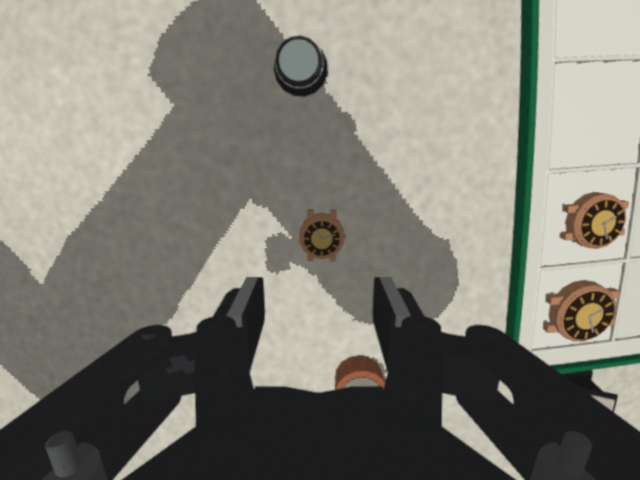

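Case 32 is at (321,236), aligned. The ring and loupe are well clear of the fingers.

```bash
python3 -m jog '{"steps": [[1,2,48,0,0,0],[1,2,84,0,0,0],[1,2,90,0,0,0],[1,2,93,0,0,0],[1,2,94,0,0,0],[1,2,94,0,0,0],[1,2,94,0,0,0]]}'; python3 - <<'E'
from h import *
plan(460.5,66.8,2.5,-1.754+np.pi/2)
E
```

```text
clock: 19.5
position: [461.8, 67.5, 5.7]
ee_rot: [0.769, 0.639, 0.001, 0.0]
contact_force: [0.5, 1.1, -0.3]
gripper_width: 48.0
grasp_force: 0.0
at [461.8  67.5   5.7] a -0.184 tilt [0.0027 0.0014] shift [-1.  -1.2  3.2] rz -0.000 q6 2.46 t 19.50
```

```bash
python3 -m jog '{"steps": [[0,-0.5,2,0,0,0],[0,-0.5,2,0,0,0]]}'; python3 -m jog '{"steps": [[0,0,0,0,0,0],[0,0,0,0,0,0],[0,0,0,0,0,0],[0,0,0,0,0,0],[0,0,0,0,0,0]]}' 15; python3 -m jog '{"steps": [[0,0,-10,0,0,0],[0,0,-40,0,0,0],[0,0,-70,0,0,0],[0,0,-70,0,0,0]]}'; python3 - <<'E'
from h import *
plan(659.9,113.5,80,-.098+np.pi/2)
E
```

```text
clock: 19.7
position: [460.5, 67.2, 2.8]
ee_rot: [0.769, 0.639, 0.0, 0.0]
contact_force: [-0.1, 0.4, -0.5]
gripper_width: 48.1
grasp_force: 0.0
clock: 20.2
position: [460.5, 67.2, 3.0]
ee_rot: [0.769, 0.639, 0.0, 0.0]
contact_force: [-1.8, -0.7, 6.1]
gripper_width: 28.3
grasp_force: 58.7
clock: 20.6
position: [463.1, 68.4, 76.4]
ee_rot: [0.769, 0.64, 0.004, 0.001]
contact_force: [0.6, 0.9, -0.3]
gripper_width: 28.1
grasp_force: 59.3
at [463.1  68.4  76.4] a -0.183 tilt [0.0084 0.0036] shift [ 80.1 185.3  -1.8] rz 1.486 q6 2.46 t 20.60
```

```bash
python3 -m jog '{"steps": [[80,185,0,0,0,0.75],[80,185,0,0,0,0.75],[80,185,0,0,0,0.75],[80,185,0,0,0,0.75],[80,185,0,0,0,0.75],[80,185,0,0,0,1.486],[80,185,0,0,0,1.486],[80,185,0,0,0,1.486],[80,185,0,0,0,1.486],[80,185,0,0,0,1.486]]}';python3 -m jog '{"steps": [[0,0,30,0,0,0],[0,0,40,0,0,0],[0,0,40,0,0,0]]}'; python3 - <<'E'
from h import *
plan(659.9,113.5,7,-.098+np.pi/2)
E
```

```text
clock: 21.6
position: [656.3, 111.8, 71.6]
ee_rot: [0.999, -0.052, -0.001, 0.0]
contact_force: [-0.3, 0.1, -0.5]
gripper_width: 28.6
grasp_force: 59.4
clock: 21.9
position: [654.9, 111.3, 29.7]
ee_rot: [0.999, -0.049, -0.003, 0.001]
contact_force: [0.1, 0.8, 0.3]
gripper_width: 28.9
grasp_force: 59.4
at [654.9 111.3  29.7] a -1.670 tilt [-0.0057 -0.002 ] shift [ 4.8 -2.7 22.7] rz -0.001 q6 1.06 t 21.90
```

```bash
python3 -m jog '{"steps": [[4,-2,10,0,0,0],[4,-2,15,0,0,0],[4,-2,17,0,0,0],[4,-2,17,0,0,0],[4,-2,17,0,0,0]]}'; python3 - <<'E'
from h import *
plan(659.9,113.5,7,-.098+np.pi/2)
E
```

```text
clock: 22.4
position: [661.3, 113.7, 15.8]
ee_rot: [0.999, -0.049, 0.0, -0.0]
contact_force: [0.9, 1.0, 0.4]
gripper_width: 28.6
grasp_force: 59.4
at [661.3 113.7  15.8] a -1.669 tilt [0.0006 0.0002] shift [-1.4  0.3  8.8] rz -0.001 q6 1.06 t 22.40
```

```bash
python3 -m jog '{"steps": [[-1,0,3,0,0,0],[-1,0,5,0,0,0],[-1,0,7,0,0,0],[-1,0,8,0,0,0],[-1,0,8,0,0,0]]}'; python3 -m jog '{"steps": [[0,0,0.5,0,0,0],[0,0,1,0,0,0]]}';python3 -m jog '{"steps": [[0,0,0.5,0,0,0],[0,0,0.5,0,0,0]]}'
```

```text
clock: 22.9
position: [660.1, 113.7, 7.3]
ee_rot: [0.999, -0.049, -0.0, 0.0]
contact_force: [0.3, 0.0, 0.3]
gripper_width: 28.2
grasp_force: 59.4
clock: 23.1
position: [660.2, 113.8, 7.1]
ee_rot: [0.999, -0.049, 0.0, 0.0]
contact_force: [-1.4, -0.9, 5.0]
gripper_width: 28.3
grasp_force: 60.0
clock: 23.3
position: [660.2, 113.8, 7.1]
ee_rot: [0.999, -0.049, 0.0, 0.0]
contact_force: [-3.1, -0.4, 6.0]
gripper_width: 28.4
grasp_force: 60.1
```

```bash
python3 -m jog '{"steps": [[0,0,0,0,0,0],[0,0,0,0,0,0],[0,0,0,0,0,0]]}' 40; python3 -m jog '{"steps": [[0,0,-10,0,0,0],[0,0,-40,0,0,0],[0,0,-90,0,0,0],[0,0,-110,0,0,0],[0,0,-110,0,0,0]]}'; python3 - <<'E'
from h import *
case(660,113.8,16,16)
plan(446.1,303.8,100,-2.148+np.pi/2)
E
```

```text
clock: 23.6
position: [660.0, 113.7, 5.5]
ee_rot: [0.999, -0.049, -0.0, 0.0]
contact_force: [0.5, -0.1, -0.4]
gripper_width: 40.2
grasp_force: 0.0
clock: 24.1
position: [662.8, 114.5, 121.6]
ee_rot: [0.999, -0.049, 0.005, -0.002]
contact_force: [0.7, -0.2, -0.7]
gripper_width: 40.1
grasp_force: 0.0
[320.3 237.4] 250 [658.8 114.5]
[320.1 234.6] 1457 [659.  114.6]
at [661.2 114.2 118.7] a -1.670 tilt [0.0047 0.002 ] shift [-232.8 -167.5   18.1] rz -1.092 q6 1.06 t 24.15
```

```bash
python3 -m jog '{"steps": [[-233,-167,18,0,0,-0.6],[-233,-167,18,0,0,-0.6],[-233,-167,18,0,0,-0.6],[-233,-167,18,0,0,-0.6],[-233,-167,18,0,0,-1.092],[-233,-167,18,0,0,-1.092],[-233,-167,18,0,0,-1.092],[-233,-167,18,0,0,-1.092],[-233,-167,18,0,0,-1.092],[-233,-167,18,0,0,-1.092]]}'; python3 -m jog '{"steps": [[0,0,0,0,0,0],[0,0,0,0,0,0]]}'; python3 - <<'E'
from h import *
im=case(446.1,303.8,11,12);cv2.imwrite("pics/w7.png",im)
plan(446.1,303.8,12,-2.148+np.pi/2)
E
```

```text
clock: 25.15
position: [444.3, 302.4, 97.1]
ee_rot: [0.88, 0.476, -0.001, 0.0]
contact_force: [-0.1, -0.5, 0.4]
gripper_width: 40.1
grasp_force: 0.0
clock: 25.35
position: [444.8, 302.5, 97.6]
ee_rot: [0.879, 0.476, -0.0, 0.0]
contact_force: [-0.3, -0.0, 0.2]
gripper_width: 39.9
grasp_force: 0.0
[318.9 235.8] 154 [446.3 304.1]
[319.1 233.3] 986 [446.7 304.5]
at [444.8 302.6  97.7] a -0.579 tilt [-0.0002 -0.0002] shift [ 1.7  0.4 85.7] rz -0.001 q6 1.66 t 25.40
```

View pics/w7.png

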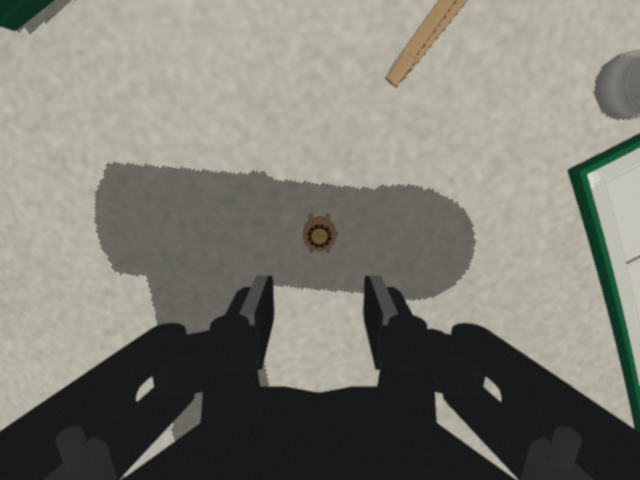

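Case 24 is at (319,234), aligned.

```bash
python3 -m jog '{"steps": [[2,0,48,0,0,0],[2,0,84,0,0,0],[2,0,90,0,0,0],[2,0,93,0,0,0],[2,0,94,0,0,0],[2,0,94,0,0,0],[2,0,94,0,0,0]]}'; python3 - <<'E'
from h import *
plan(446.4,304.1,2.2,-2.148+np.pi/2)
E
```

```text
clock: 26.1
position: [446.5, 305.3, 5.4]
ee_rot: [0.879, 0.476, 0.001, -0.001]
contact_force: [-0.5, -0.0, 0.4]
gripper_width: 39.9
grasp_force: 0.0
at [446.5 305.3   5.4] a -0.578 tilt [0.002  0.0024] shift [-1.1  0.6  3.2] rz -0.000 q6 1.66 t 26.10
```

```bash
python3 -m jog '{"steps": [[0,0.5,2,0,0,0],[0,0.5,2,0,0,0]]}'; python3 -m jog '{"steps": [[0,0,0,0,0,0],[0,0,0,0,0,0],[0,0,0,0,0,0],[0,0,0,0,0,0],[0,0,0,0,0,0]]}' 8; python3 -m jog '{"steps": [[0,0,-10,0,0,0],[0,0,-40,0,0,0],[0,0,-85,0,0,0],[0,0,-100,0,0,0],[0,0,-100,0,0,0]]}'; python3 - <<'E'
from h import *
plan(667,185,100,-.098+np.pi/2)
E
```

```text
clock: 26.3
position: [446.3, 304.4, 2.3]
ee_rot: [0.879, 0.476, 0.0, -0.0]
contact_force: [-0.0, -0.5, 1.1]
gripper_width: 40.0
grasp_force: 0.0
clock: 26.8
position: [446.3, 304.4, 2.4]
ee_rot: [0.879, 0.477, 0.0, 0.0]
contact_force: [-1.6, 0.3, 5.1]
gripper_width: 20.3
grasp_force: 58.7
clock: 27.3
position: [447.6, 305.8, 105.2]
ee_rot: [0.879, 0.477, 0.003, -0.001]
contact_force: [0.1, -0.2, -1.2]
gripper_width: 20.7
grasp_force: 58.8
at [447.6 305.8 105.2] a -0.577 tilt [0.0048 0.0054] shift [ 18.5 249.8   5.6] rz 1.091 q6 1.67 t 27.30
```

```bash
python3 -m jog '{"steps": [[18,250,0,0,0,0.6],[18,250,0,0,0,0.6],[18,250,0,0,0,0.6],[18,250,0,0,0,0.6],[18,250,0,0,0,1.091],[18,250,0,0,0,1.091],[18,250,0,0,0,1.091],[18,250,0,0,0,1.091],[18,250,0,0,0,1.091]]}';python3 -m jog '{"steps": [[0,0,40,0,0,0],[0,0,68,0,0,0],[0,0,70,0,0,0],[0,0,70,0,0,0]]}'; python3 - <<'E'
from h import *
plan(667,185,6.4,-.098+np.pi/2)
E
```

```text
clock: 28.2
position: [664.7, 182.3, 99.9]
ee_rot: [0.999, -0.049, -0.001, 0.001]
contact_force: [-1.1, 0.2, -0.6]
gripper_width: 20.4
grasp_force: 58.9
clock: 28.6
position: [665.2, 182.7, 31.1]
ee_rot: [0.999, -0.048, -0.001, 0.001]
contact_force: [0.4, 0.4, 0.2]
gripper_width: 20.4
grasp_force: 58.9
at [665.2 182.7  31.1] a -1.667 tilt [-0.0016 -0.0014] shift [ 1.6 -2.5 24.7] rz 0.001 q6 0.97 t 28.60
```

```bash
python3 -m jog '{"steps": [[1,-2,10,0,0,0],[1,-2,15,0,0,0],[1,-2,17,0,0,0],[1,-2,17,0,0,0],[1,-2,17,0,0,0]]}'; python3 - <<'E'
from h import *
plan(667,185,6.4,-.098+np.pi/2)
E
```

```text
clock: 29.1
position: [666.9, 184.9, 15.4]
ee_rot: [0.999, -0.049, 0.0, -0.0]
contact_force: [0.3, -0.1, -0.4]
gripper_width: 20.4
grasp_force: 58.9
at [666.9 184.9  15.4] a -1.668 tilt [0.0007 0.0003] shift [ 0.1 -0.1  9. ] rz 0.000 q6 0.97 t 29.10
```

```bash
python3 -m jog '{"steps": [[0,0,3,0,0,0],[0,0,5,0,0,0],[0,0,7,0,0,0],[0,0,8,0,0,0],[0,0,8,0,0,0]]}'; python3 -m jog '{"steps": [[0,0,0.5,0,0,0],[0,0,1,0,0,0]]}';python3 -m jog '{"steps": [[0,0,0.5,0,0,0],[0,0,0.5,0,0,0]]}'
```

```text
clock: 29.6
position: [666.6, 184.7, 6.7]
ee_rot: [0.999, -0.049, -0.0, 0.0]
contact_force: [-0.0, 0.3, -1.0]
gripper_width: 20.1
grasp_force: 58.9
clock: 29.8
position: [666.8, 184.8, 6.5]
ee_rot: [0.999, -0.049, 0.0, 0.0]
contact_force: [-0.3, -0.2, 3.9]
gripper_width: 20.3
grasp_force: 59.4
clock: 30.0
position: [666.8, 184.8, 6.4]
ee_rot: [0.999, -0.049, 0.0, 0.0]
contact_force: [-2.8, -0.4, 5.6]
gripper_width: 20.3
grasp_force: 59.5
```

Contact. Release, lift, back away and check.

```bash
python3 -m jog '{"steps": [[0,0,0,0,0,0],[0,0,0,0,0,0],[0,0,0,0,0,0]]}' 32; python3 -m jog '{"steps": [[0,0,-10,0,0,0],[0,0,-40,0,0,0],[0,0,-90,0,0,0],[0,0,-140,0,0,0],[-50,0,-180,0,0,0],[-100,0,-180,0,0,0],[-150,0,-180,0,0,0],[-200,0,-180,0,0,0],[-200,0,-180,0,0,0]]}'; python3 - <<'E'
from h import *
im=case(666.8,184.8,15,12,"top")
for p,h,r in [((660,113.8),16,16),((653.4,42.3),17,20),((645.3,-29),18,24)]: case(*p,h,r,"top")
cv2.imwrite("pics/t9.png",cv2.resize(im[105:235,150:420],None,fx=2.9,fy=2.9,interpolation=cv2.INTER_CUBIC))
print(arm.read_state()["position"],arm.read_state()["clock"])
E
```

```text
clock: 30.3
position: [666.6, 184.7, 5.0]
ee_rot: [0.999, -0.049, -0.0, 0.0]
contact_force: [0.0, -0.2, 0.2]
gripper_width: 32.4
grasp_force: 0.0
clock: 31.2
position: [463.2, 203.5, 186.4]
ee_rot: [0.999, -0.048, -0.001, -0.0]
contact_force: [0.5, -0.0, 0.2]
gripper_width: 31.9
grasp_force: 0.0
[214.2 183.3] 26 [665.9 186.4]
[214.9 184.4] 152 [665.7 186.4]
[254.8 186.5] 50 [658.6 115.6]
[255.5 187.5] 280 [658.6 115.2]
[296.3 188. ] 77 [654.4  43.7]
[296.4 189.3] 426 [654.   43.7]
[337.4 191.9] 114 [646.  -27.5]
[337.3 193.1] 625 [645.8 -27.7]
[468.64780894 204.84363642 186.3104782 ] 31.4
```

View pics/t9.png

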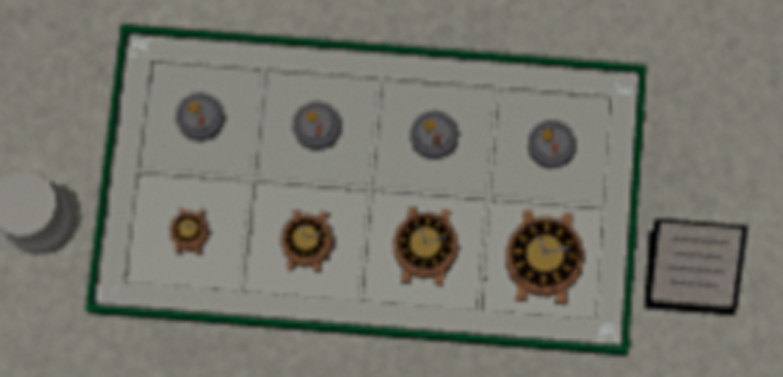

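All four cases lie in the middle of their cells, dial up: 24 at (189,231), 32 at (306,239), 40 at (427,244) and 48 at (544,255) beside the card. The top camera puts each within about 2 mm of its cell middle. Handing in.

```bash
python3 -m jog '{"steps": [[0,0,0,0,0,0],[0,0,0,0,0,0],[0,0,0,0,0,0]]}'; python3 -c "
from bench import arm
print(arm.job_done())"
```

```text
clock: 31.7
position: [468.4, 204.2, 184.9]
ee_rot: [0.999, -0.049, -0.0, 0.0]
contact_force: [0.2, 0.6, -0.7]
gripper_width: 32.1
grasp_force: 0.0
the job is handed in; nothing more can be done
None
```

The job is handed in at 31.7 s: the cases stand 48, 40, 32, 24 from the card end (cells d to a), set down by the gripper, dial up, each within about 2 mm of its cell's middle by the top camera.

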